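# Copy a touch-key code with the wand

### The job

Copy a touch-key code with the red copying wand: lift the wand out of its stand, press its sprung brass tip on the steel contact of the blue-ringed reader for about a second to pick up the code, then press it on the steel contact of the orange-ringed reader and finish still holding it pressed there. Both times keep the tip in the middle of the contact and the wand square to the reader's sloping face, and press gently, so that the sprung tip goes about half-way in and never bottoms out hard. Do not disturb the padlock, the pin tin or the brass lock cylinder lying near by.

Things in the scene. Friction and masses are not known exactly. Their poses are not given: they have to be found in the camera images.
- wand_grip (a point): Middle of the red grip (22 mm diameter, 66 to 140 mm from the tip end) of the copying wand, on its axis, 108 mm from the end of the unpressed tip. z runs along the wand from tip to butt. At the start the wand stands tip down in the stand, upright within 3 degrees, this point about 112 mm above the bench; lift it straight up by at least 70 mm to free it.
- tip_point (a point): Centre of the flat end of the wand's sprung brass tip (8 mm diameter, protruding 14 mm from the nose when not pressed), on the wand's axis. z runs along the wand towards the butt.
- wand_tip (a joint): How far the sprung tip is pushed into the wand, m: 0 = fully out, 0.012 = bottomed. Spring: 1 N when it begins to move, growing by 0.35 N per mm (about 3.2 N at half-way, 0.006).
- stand: Fixed aluminium block 60 x 60 mm, 64 mm high, on a 72 mm black rubber foot, with an upright through hole 23 mm wide at its centre that holds the wand. Origin at the middle of its underside on the bench, z up.
- blue_reader: Fixed desk-top touch-key reader: black sloping head (100 mm deep, 80 wide, 22 thick) with the blue rim line, on a grey foot, up to 73 mm high. Origin at the middle of its foot on the bench, z up; the head is low at the reader's own -x edge (roughly facing the robot) and rises to +x, sloping 20 degrees. A grey-green display lies in its upper half, the contact in its lower half.
- orange_reader: Fixed desk-top touch-key reader: black sloping head (100 mm deep, 80 wide, 22 thick) with the orange rim line, on a grey foot, up to 73 mm high. Origin at the middle of its foot on the bench, z up; the head is low at the reader's own -x edge (roughly facing the robot) and rises to +x, sloping 20 degrees. A grey-green display lies in its upper half, the contact in its lower half.
- blue_spot (a point): Centre of the outer surface of the blue-ringed reader's contact: a flat steel disc 18 mm across, standing 2 mm proud of the sloping face, inside the blue ring 30 mm across; about 51 mm above the bench. Its z axis points straight out of the sloping face (20 degrees from vertical, leaning to the reader's -x side, that is roughly towards the robot).
- orange_spot (a point): Centre of the outer surface of the orange-ringed reader's contact: a flat steel disc 18 mm across, standing 2 mm proud of the sloping face, inside the orange ring 30 mm across; about 51 mm above the bench. Its z axis points straight out of the sloping face (20 degrees from vertical, leaning to the reader's -x side, that is roughly towards the robot).
- padlock_mid (a point): Brass padlock lying flat, 63 x 42 x 19 mm, bystander; the point is at its centre, 9 mm above the bench.
- pin_tin_mid (a point): Small round bare-metal tin, 46 mm diameter, 32 mm high, bystander; the point is at its centre.
- lock_cylinder_mid (a point): Brass lock cylinder lying on its side, 68 x 32 x 17 mm, bystander; the point is at its centre, 9 mm above the bench.
- wand: The loose copying wand, round, 140 mm long, 90 g: red grip, below it a steel collar (32 mm diameter, 60 to 66 mm from the tip end) that rests on the top of the stand, a dark steel nose (20 mm diameter) and the sprung brass tip. Origin on its axis at the end of the unpressed tip, z towards the butt.
Mind the look-alikes: they are no part of the job. What is meant by the wand is not purple, and is the larger of those in its own colour.

How it is judged (in metres and radians):
On the way:
1. the wand's tip is held pressed on the blue-ringed contact, square to its face (distance between tip_point and blue_spot below 0.008 m and value of joint wand_tip between 0.003 and 0.01 m and angle between the z axis of wand_grip and the z axis of blue_spot, either way round below 0.17 rad and contact force between wand and blue_reader above 1 N), for 0.5 s.
At the end, for the whole second after the job is handed in: The wand is held in the fingers, clear of its stand and still, with the middle of its tip within 8 mm of the middle of the orange-ringed contact, square to the sloping face within 0.17 rad (10 degrees), pressing with more than 1 N and the sprung tip 3 to 10 mm in (of 12 mm) (distance between tip_point and orange_spot below 0.008 m and value of joint wand_tip between 0.003 and 0.01 m and angle between the z axis of wand_grip and the z axis of orange_spot, either way round below 0.17 rad and contact force between wand and orange_reader above 1 N and contact force between the fingers and wand above 1 N and contact force between wand and stand below 0.1 N and linear speed of wand below 0.03 m/s and horizontal distance between tip_point and stand above 0.06 m); the arm keeps its last pose, push and grip.
It fails at once if a reader is pressed harder than 15 N with the wand (contact force between wand and blue_reader above 15 N or contact force between wand and orange_reader above 15 N).
It fails at once if a bystander (padlock, pin tin, lock cylinder) is moved more than 15 mm (distance of any of padlock_mid, pin_tin_mid, lock_cylinder_mid from where it was at the start of the episode above 0.015 m).
It also fails if it takes over 58 s, if anything falls off the work surface, if the arm or the gripper's body presses on something with over 40 N, if the wrist force passes 120 N, or if a joint passes its speed limit or range.

### The arm

A 7-joint arm with a two-finger parallel gripper is mounted at the origin on a cart in front of the work surface, level with it; the furniture and walls round the work are solid. World frame = base frame: x ahead of the robot, y to its left, z up, the work surface at z = 0. Lengths are in mm, angles in rad, forces in N, time in s.
With the tool pointing down it reaches from about 400 to 875 mm from the base axis. Payload 6.5 kg.
Tool frame: the origin (TCP) lies on the front face of the gripper's body, between the roots of the fingers; the fingertips stand 64 mm ahead of it and the grasp point (between the pads) lies 45 mm ahead of it (robot.tip_reach is the distance from the TCP to the fingertips, in mm); z points along the fingers, y is the line along which they close (so a half turn about z gives the same grasp; the last joint's range is limited). The gripper opens to 88 mm and grips with 3 to 60 N. Pads are 18 mm wide; open, the fingers measure 123 mm over their backs; the gripper's body (75 mm by 187 mm) begins 45 mm behind the grasp point.
Start: joints at [1.273, 0.536, -0.004, 1.538, 0.003, 1.067, -0.071], TCP at [149.322, -632.608, 302.716] pointing down, gripper open.
Joint ranges: [-2.7, 2.7], [-0.37, 2.16], [-1.27, 1.26], [0.24, 2.4], [-1.31, 4.45], [0.19, 1.91], [-2.76, 2.76]. Speed limits (rad/s): [2.39, 2.39, 3.14, 3.14, 3.14, 3.14, 3.14].

### API

Orientations are given as a 3x3 rotation matrix whose columns are the frame's x, y, z axes.
In Python, from workcell import status, camera, hand_in, robot gives the robot as it stands.
- The arm moves only by the tool jog_arm, never from a script. Its argument "increments" is a list of rows, each an object with "claw": the opening, from 0 (shut) to 1 (fully open); "offset": the shift along the tool's x, y, z scaled (see below), a list of three; "angular": the turn, a rotation vector about the tool's x, y, z scaled (see below), a list of three. A call has 1 to 8 rows; each row is the pose to reach, as a shift and turn from the pose commanded when the call began, along the tool's axes at that moment, turning the shorter way round; what a row does not reach only later rows make up. The controller multiplies each number of a shift by 300 mm and each number of a turn by 360 degrees. A row lasts 1/8 s, in which the tool goes at most 62.5 mm and 10.7 degrees, less where a joint would pass 70% of its speed; a pose out of reach is approached as far as the arm can. A call with a number of a shift or a turn outside -1 to 1 is refused whole. A call with a gripper value outside its range is refused whole. The fingers move at their own pace and stop on an object; the grip force is fixed at half the most. Time passes only in rows, so rows that repeat a pose let the fingers close. It gives the time, the measured TCP pose, the force, the opening and the grip force at its end, in the units of the state.
- status.state(): the state, without advancing time (a new reading comes with each control period).
- camera(name): name is "side" or "top"; returns a dict with "color" (400x640x3 uint8, blue, green, red), "range_z" (400x640 float32, mm along the optical axis (not along the pixel's ray), 0 where there is no reading), "fx", "fy", "cx", "cy" (pixels), "origin" and "rotation" of the camera in the world. Camera axes: x right, y down, z forward; pixel columns grow to the right and rows downward; lengths in mm; the calibration is good to about 2 mm. A picture is of the moment at which its call begins.
- hand_in(): hands the job in; it is judged then, once.
The state is a dict: "time": time; "joints": joint angles; "qvel": joint speeds; "tau": joint torques, N m; "tcp_pos": TCP position; "orientation": TCP orientation; "force": force on the tool from outside, world axes, zero at the start; "ft_torque": the same for the moment, N m; "gripper_width": finger opening in mm; "finger_force": force on a finger pad.
Only numpy, scipy, OpenCV 4.12 (cv2) and the standard library are available. Lean on these libraries where they do the work, as an engineer would, in place of code of your own. Each camera call takes 0.05 s, during which the arm holds its last target. There are 200 camera calls.

## Working session

There is one attempt and no reset: what is moved stays moved. The work goes in short steps, Python scripts to look and compute and a tool call to move; the robot and the scene stay as the last step left them, time stands still between calls to the robot, and variables do not carry over. Pictures are saved under pics/ and viewed, at most 10 in all, crops included, and the job is handed in when it is done.

Besides the shell and the picture viewer there is one more tool, called after "Request:" as name([rows], argument=value, ...), one row to a line, values as JSON. jog_arm: Moves the arm, as the interface text tells. Shifts and turns lie within -1 to 1; 1 stands for 300 mm of shift or 360 degrees of turn. Its arguments: {"type":"object","properties":{"increments":{"type":"array","items":{"type":"object","properties":{"claw":{"type":"number"},"offset":{"type":"array","items":{"type":"number"}},"angular":{"type":"array","items":{"type":"number"}}}}}},"required":["increments"]}

```bash
ls; mkdir -p pics; cat > h.py <<'E'
import numpy as np, cv2
from workcell import status, camera, hand_in, robot
def shot(n,save=None):
    c=camera(n)
    if save: cv2.imwrite('pics/'+save+'.png',c['color'])
    return c
def pts(c):
    z=c['range_z'].astype(float); v,u=np.mgrid[:400,:640]
    p=np.stack([(u-c['cx'])/c['fx']*z,(v-c['cy'])/c['fy']*z,z],-1)
    return p@np.array(c['rotation']).T+np.array(c['origin'])
def ray(c,u,v,h):
    d=np.array(c['rotation'])@np.array([(u-c['cx'])/c['fx'],(v-c['cy'])/c['fy'],1]); o=np.array(c['origin'])
    return o+d*(h-o[2])/d[2]
E
python3 - <<'E'
from h import *
import pickle
d={n:shot(n,n+'0') for n in('top','side')}
pickle.dump(d,open('d0.pkl','wb'))
for n in d: print(n,d[n]['fx'],d[n]['origin'],np.round(d[n]['rotation'],3).tolist())
s=status.state(); print(s)
E
```

```text
pics
top 518.1906805753691 [-327.35204498 -348.8488006  1628.5150824 ] [[0.41, -0.78, 0.473], [-0.912, -0.351, 0.21], [0.002, -0.518, -0.856]]
side 369.53399531681316 [178.81079524 653.16645581 769.76232679] [[-0.874, -0.323, 0.363], [-0.486, 0.604, -0.632], [-0.015, -0.728, -0.685]]
{'time': 0.1, 'joints': array([ 1.27280761,  0.53704777, -0.00444028,  1.53875654,  0.00261563,
        1.06729472, -0.07120474]), 'qvel': array([ 0.00010557, -0.00176037, -0.00115161, -0.00294175,  0.00147137,
       -0.00219119, -0.00138176]), 'tau': array([ 2.91266748e-03, -5.72066903e+01,  9.93873775e-01, -2.52227068e+01,
       -5.62536519e-02,  1.34154587e-02,  7.05893763e-05]), 'tcp_pos': array([ 149.20704834, -632.1842868 ,  301.96116618]), 'orientation': array([[ 9.73239581e-01,  2.29792302e-01, -4.64546792e-04],
       [ 2.29792738e-01, -9.73238543e-01,  1.42700943e-03],
       [-1.24199062e-04, -1.49557153e-03, -9.99998874e-01]]), 'force': array([-0.83067394, -0.25906175, -0.33620974]), 'ft_torque': array([ 0.03006712, -0.00112915, -0.00206345]), 'finger_force': 0.0, 'gripper_width': 88.06763725587014}
```

View pics/top0.png

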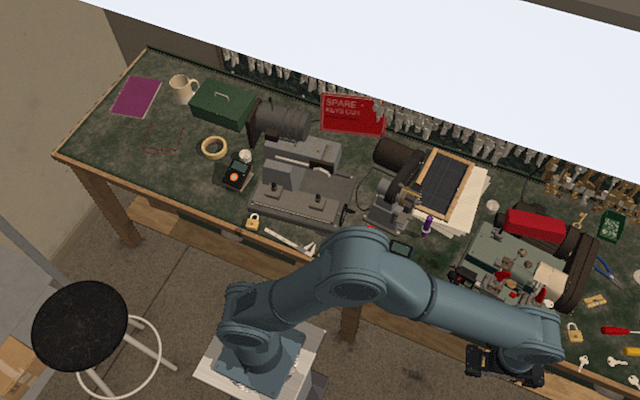

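View pics/side0.png

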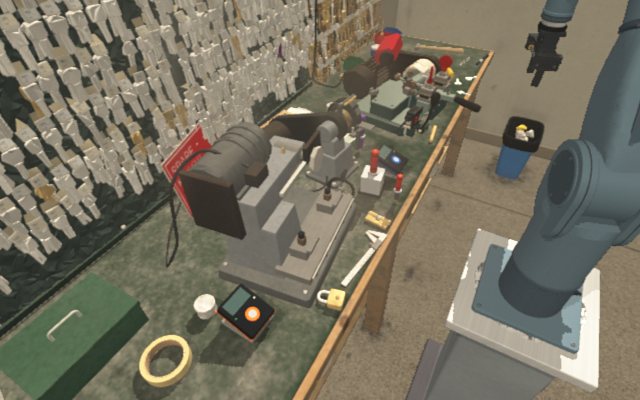

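The side view shows these wand candidates:
- Red wand at (375,165), in the aluminium stand at (373,182).
- Smaller red one at (399,183).
- Purple one at (360,130).

The blue reader is at (393,158), the orange reader at (247,312). The red wand at (375,165) looks the larger, so I'll confirm it in a crop.

```bash
python3 - <<'E'
from h import *
import pickle
d=pickle.load(open('d0.pkl','rb'))
s=d['side']; t=d['top']
a=cv2.resize(s['color'][115:225,330:430],None,fx=5,fy=5,interpolation=cv2.INTER_CUBIC)
b=cv2.resize(s['color'][275:345,200:290],(290,225),interpolation=cv2.INTER_CUBIC)
im=np.zeros((550,800,3),np.uint8); im[:550,:500]=a; im[:225,510:]=b
im[240:540,510:790]=cv2.resize(t['color'][200:275,360:430],(280,300))
cv2.imwrite('pics/crop.png',im)
for n in d:
    P=pts(d[n]); c=d[n]['color']; hsv=cv2.cvtColor(c,cv2.COLOR_BGR2HSV)
    H,S,V=[hsv[...,i].astype(int) for i in range(3)]
    for nm,m in dict(red=((H<6)|(H>174))&(S>150)&(V>70),orange=(H>=6)&(H<18)&(S>190)&(V>150),blue=(H>95)&(H<125)&(S>130)&(V>80)).items():
        k,l,st,ce=cv2.connectedComponentsWithStats(m.astype(np.uint8))
        for i in range(1,k):
            if st[i,4]>12:
                q=P[l==i]; q=q[d[n]['range_z'][l==i]>0]
                print(n,nm,st[i],ce[i].round(1),np.median(q,0).round(), q.min(0).round(),q.max(0).round()) if len(q) else 0
E
```

```text
top red [ 320   93   67   44 1892] [350.5 116.6] [930.  81.  82.] [880. -50.  -5.] [973. 201. 186.]
top red [382 126   4  12  15] [383.5 131.5] [959. -49.  32.] [944. -53.   2.] [990. -45.  59.]
top red [ 504  208   62   36 1464] [534.7 225.7] [ 614. -634.  267.] [ 577. -782.   -9.] [ 871. -544.  288.]
top red [495 270  16  12 120] [502.2 275. ] [ 450. -593.  212.] [ 442. -624.  144.] [ 506. -570.  236.]
top red [540 288   6  15  39] [542.7 295. ] [ 431. -711.  222.] [ 415. -751.   80.] [ 498. -707.  233.]
top red [509 292   8   6  31] [512.7 294.6] [ 446. -651.  129.] [ 436. -665.  105.] [ 464. -641.  135.]
top red [602 326  28   9 192] [614.8 330.5] [ 513. -994.   22.] [  489. -1046.    -5.] [ 548. -957.   34.]
top orange [230 173   8   8  28] [233.4 176.5] [520. 379.  48.] [505. 361.  34.] [536. 392.  57.]
top blue [597 256  15  18  24] [605.5 265. ] [ 742. -943.    8.] [ 719. -967.   -9.] [ 771. -910.   18.]
top blue [594 266  15  12  27] [601.3 271.5] [ 712. -930.   10.] [ 700. -954.   -5.] [ 733. -904.   16.]
side red [376  33  26  26 435] [389.2  42.8] [ 626. -634.  270.] [  5
[... 250 characters left out ...]
ide red [167 128  44  49 450] [190.1 148. ] [950.  62. 161.] [912.  -6. 101.] [971. 191. 176.]
side red [372 149   7   7  31] [374.8 151.7] [ 475. -165.  143.] [ 468. -178.  135.] [ 487. -159.  147.]
side red [183 153  22  17 100] [192.4 161. ] [934.  97. 121.] [671.  34. 105.] [950. 312. 344.]
side red [371 157   5  11  41] [373.2 162. ] [ 476. -160.  110.] [ 470. -164.   90.] [ 482. -157.  127.]
side red [396 174   7  17  68] [398.5 181.4] [ 389. -146.   80.] [ 383. -255.   11.] [ 426. -142.  104.]
side red [175 176  14  29  77] [181.2 189.5] [904. 181.  94.] [893. 167.  41.] [914. 188. 128.]
side orange [245 307  15  14  78] [251.9 313.7] [520. 377.  51.] [504. 361.  44.] [534. 390.  57.]
```

View pics/crop.png

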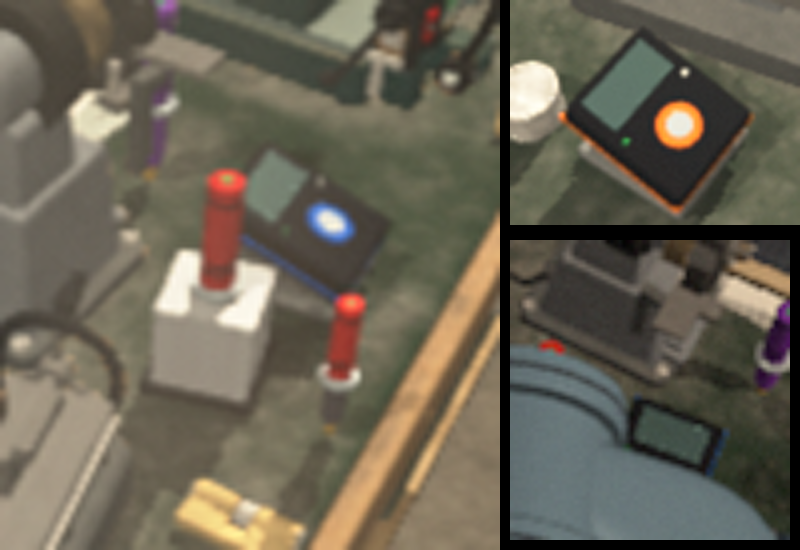

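The crop confirms it. The wand in the square aluminium stand is red and larger than the loose red one at (399,183), and the third candidate is purple. Next I'll measure positions and clearances.

```bash
python3 - <<'E'
from h import *
import pickle
d=pickle.load(open('d0.pkl','rb'))
s=d['side']; t=d['top']; P=pts(s); Pt=pts(t)
print('butt ray',ray(s,374.8,150.5,147).round(1))
# stand top
m=(abs(P[...,0]-480)<50)&(abs(P[...,1]+170)<55)&(abs(P[...,2]-64)<5); q=P[m]; print('standtop',len(q),cv2.minAreaRect(q[:,:2].astype(np.float32)),q.mean(0).round(1))
hsv=cv2.cvtColor(s['color'],cv2.COLOR_BGR2HSV).astype(int)
for nm,(u,v) in dict(blue=(396,159.6),orange=(252.4,313.9)).items():
    c=ray(s,u,v,51); print(nm,c.round(1))
    m=(np.hypot(P[...,0]-c[0],P[...,1]-c[1])<45)&(P[...,2]>32)&(P[...,2]<80)&(s['range_z']>0)
    q=P[m]
    for _ in range(6):
        A=np.c_[q[:,:2],np.ones(len(q))]; k=np.linalg.lstsq(A,q[:,2],rcond=None)[0]; r=q[:,2]-A@k; q=q[abs(r)<max(2.5,1.5*np.median(abs(r)))]
    n=np.array([-k[0],-k[1],1]); n/=np.linalg.norm(n); print(' normal',n.round(3),'tilt',np.degrees(np.arccos(n[2])).round(1),'az',np.degrees(np.arctan2(n[1],n[0])).round(1),len(q),'zc',k@[c[0],c[1],1])
    # white disc inside ring
    U,V=np.meshgrid(range(640),range(400)); w=(np.hypot(U-u,V-v)<9)
    W=w&(hsv[...,2]>150)&(hsv[...,1]<90); print(' disc px',U[W].mean(),V[W].mean(),W.sum(), ray(s,U[W].mean(),V[W].mean(),51).round(1))
    hue=hsv[...,0]; R=w&(hsv[...,1]>100)&((hue>95)&(hue<130) if nm=='blue' else (hue<20)&(hsv[...,1]>170)); 
    e=cv2.fitEllipse(cv2.convexHull(np.c_[U[R],V[R]].astype(np.float32))); print(' ring',e,ray(s,*e[0],50).round(1))
    if 1: # display centroid
        D=(np.hypot(U-u,V-v)<40)&(hue>60)&(hue<95)&(hsv[...,1]>35)&(hsv[...,2]>75)&(P[...,2]>50)&(P[...,2]<75)
        kk,l,st,ce=cv2.connectedComponentsWithStats(D.astype(np.uint8)); i=1+st[1:,4].argmax(); f=ray(s,*ce[i],65); print(' display',st[i],ce[i],f.round(1),'az to contact',np.degrees(np.arctan2(c[1]-f[1],c[0]-f[0])).round(1))
# top view orange
hs=cv2.cvtColor(t['color'],cv2.COLOR_BGR2HSV).astype(int)
R=(hs[...,0]<20)&(hs[...,1]>140)&(hs[...,2]>100); R[:165]=0;R[188:]=0;R[:,:225]=0;R[:,243:]=0
v,u=np.nonzero(R); e=cv2.fitEllipse(cv2.convexHull(np.c_[u,v].astype(np.float32)));print('top orange',e,ray(t,*e[0],50).round(1))
# height map near stand / orange
for nm,(x0,y0) in dict(stand=(480,-168),orange=(520,377)).items():
    print(nm)
    g=np.zeros((11,11),int)
    for Q,c in((P,s),(Pt,t)):
        mm=(c['range_z']>0)
        if nm=='stand' and c is t: continue
        X=((Q[...,0]-x0+165)//30); Y=((Q[...,1]-y0+165)//30); ok=mm&(X>=0)&(X<11)&(Y>=0)&(Y<11)
        np.maximum.at(g,(X[ok].astype(int),Y[ok].astype(int)),Q[...,2][ok].astype(int))
    print('rows x',[x0-150+30*i for i in(0,10)],'cols y',y0-150,'..',y0+150);print(g)
E
```

```text
butt ray [ 476.3 -165.6  147. ]
standtop 216 ((476.3006896972656, -169.49037170410156), (60.191444396972656, 66.13727569580078), 9.040568351745605) [ 474.  -163.6   63.8]
blue [ 443.3 -278.1   51. ]
 normal [-0.355  0.026  0.935] tilt 20.8 az 175.8 263 zc 48.62833686727194
 disc px 395.72727272727275 158.95454545454547 22 [ 445.2 -280.9   51. ]
 ring ((395.5604248046875, 159.14508056640625), (6.237053394317627, 9.718254089355469), 121.36071014404297) [ 445.7 -281.    50. ]Traceback (most recent call last):
  File "<stdin>", line 23, in <module>
ValueError: attempt to get argmax of an empty sequence
```

```bash
python3 - <<'E'
from h import *
import pickle
d=pickle.load(open('d0.pkl','rb'))
s=d['side']; t=d['top']; P=pts(s); Pt=pts(t)
hsv=cv2.cvtColor(s['color'],cv2.COLOR_BGR2HSV).astype(int); U,V=np.meshgrid(range(640),range(400))
u,v=252.4,313.9
c=ray(s,u,v,51); print(c.round(1))
m=(np.hypot(P[...,0]-c[0],P[...,1]-c[1])<45)&(P[...,2]>32)&(P[...,2]<80)&(s['range_z']>0); q=P[m]
for _ in range(6):
    A=np.c_[q[:,:2],np.ones(len(q))]; k=np.linalg.lstsq(A,q[:,2],rcond=None)[0]; r=q[:,2]-A@k; q=q[abs(r)<max(2.5,1.5*np.median(abs(r)))]
n=np.array([-k[0],-k[1],1]); n/=np.linalg.norm(n); print(' normal',n.round(3),'tilt',np.degrees(np.arccos(n[2])).round(1),'az',np.degrees(np.arctan2(n[1],n[0])).round(1),len(q),'zc',k@[c[0],c[1],1])
w=np.hypot(U-u,V-v)<11
R=w&(hsv[...,0]<22)&(hsv[...,1]>130)&(hsv[...,2]>120); e=cv2.fitEllipse(cv2.convexHull(np.c_[U[R],V[R]].astype(np.float32))); print(' ring',e,ray(s,*e[0],50).round(1))
for nm,a,b in(('blue',(395.6,159.1),(385,152)),('orange',(252.4,313.9),(237,300.5))):
    A=ray(s,*a,50);B=ray(s,*b,65);print(nm,B.round(),'az',np.degrees(np.arctan2(*(A-B)[1::-1])).round(1))
hs=cv2.cvtColor(t['color'],cv2.COLOR_BGR2HSV).astype(int)
R=(hs[...,0]<20)&(hs[...,1]>140)&(hs[...,2]>100); R[:165]=0;R[188:]=0;R[:,:225]=0;R[:,243:]=0
v,u=np.nonzero(R); e=cv2.fitEllipse(cv2.convexHull(np.c_[u,v].astype(np.float32)));print('top orange',e,ray(t,*e[0],50).round(1))
for nm,(x0,y0) in dict(stand=(480,-168),blue=(445,-280),orange=(520,377)).items():
    g=np.zeros((11,11),int)
    for Q,c in((P,s),(Pt,t)):
        if nm!='orange' and c is t: continue
        X=((Q[...,0]-x0+165)//30); Y=((Q[...,1]-y0+165)//30); ok=(c['range_z']>0)&(X>=0)&(X<11)&(Y>=0)&(Y<11)
        np.maximum.at(g,(X[ok].astype(int),Y[ok].astype(int)),Q[...,2][ok].astype(int))
    print(nm,'rows x',x0-150,'.. cols y',y0-150,'..',y0+150);print(g)
m=(s['range_z']>0)&(P[...,0]>350)&(P[...,0]<800)&(P[...,1]>-330)&(P[...,1]<420); print('max z',P[m][:,2].max(), P[m][P[m][:,2].argmax()])
E
```

```text
[518.2 376.1  51. ]
 normal [-0.352  0.029  0.935] tilt 20.7 az 175.4 1028 zc 49.16422049989825
 ring ((252.0266876220703, 313.4313659667969), (14.740477561950684, 14.990594863891602), 63.67983627319336) [520.1 375.2  50. ]
blue [ 483. -281.   65.] az -179.9
orange [560. 372.  65.] az 174.7
top orange ((236.5911407470703, 179.6284637451172), (10.013984680175781, 16.740625381469727), 135.51097106933594) [511.1 358.6  50. ]
stand rows x 330 .. cols y -318 .. -18
[[  0   0   0   0   0   0   0   0   0   0   0]
 [  3   3   4   4   4   6   3   4   4  17  13]
 [  2   2   2   2   4 101 104   3  11  20  12]
 [ 48  50  49  46   3   2   4   3  14  18  10]
 [ 57  59  59  55  66  71  65   3   4  16   3]
 [ 71  69  70  62  66 147  71   2  81  94  79]
 [ 71  71 164 163  67  66  64   4 110 107  79]
 [  2   3 165 164   3   4   2 110 113 108  79]
 [139   3 218 219 186 187  70  20   0  92  79]
 [142 240 240 242 241 210 190  32  12  30  31]
 [  0 226 227 198 236 212 197  15  10  31  31]]
blue rows x 295 .. cols y -430 .. -130
[[  0   0   0   0   0   0   0   0   0   0   0]
 [  0   0   0   0   0   0   0  
[... 361 characters left out ...]
6   3 211 209 160  76  47  20]
 [  3   2   2 142  69 240 240 242 211 205 188]]
orange rows x 370 .. cols y 227 .. 527
[[ 25  24   7  12   6   6   9  10   5  12   8]
 [ 24  22   9   7   4  10   7   9   8   5   8]
 [ 85  79  33   4   5  10   6   5   6   4   4]
 [120  81  34   5   4  13   7   9   7   9   5]
 [117  83  35   7  49  56  50   5   9   5   5]
 [183 178  34   4  67  61  65   3   7   8   6]
 [323 322 339 349  69  69  68   3   7   9   7]
 [336 333 346 349  78  75  73   3   7  29  31]
 [355 355 354 347   6  37  39   9  27  33  22]
 [357 368 357 350   4  40  38  29  23  29   5]
 [355 364 360 347   7  33  35   7   4  26  28]]
max z 364.8440638661094 [654.03134607 264.42267487 364.84406387]
```

Request:
jog_arm([
  {"claw": 1, "offset": [0, 0, -0.2], "angular": [0, 0, 0]},
  {"claw": 1, "offset": [0, 0, -0.33], "angular": [0, 0, -0.02]},
  {"claw": 1, "offset": [0.7, -0.63, -0.33], "angular": [0, 0, -0.2]},
  {"claw": 1, "offset": [0.7, -0.63, -0.33], "angular": [0, 0, -0.2]},
  {"claw": 1, "offset": [0.7, -0.63, -0.33], "angular": [0, 0, -0.2]},
  {"claw": 1, "offset": [0.7, -0.63, -0.33], "angular": [0, 0, -0.2]},
  {"claw": 1, "offset": [0.7, -0.63, -0.33], "angular": [0, 0, -0.2]},
  {"claw": 1, "offset": [0.7, -0.63, -0.33], "angular": [0, 0, -0.2]},
])

```text
time: 1.1
tcp_pos: [312.2, -397.6, 401.7]
orientation: [[0.077, 0.997, 0.0], [0.997, -0.077, 0.001], [0.001, 0.0, -1.0]]
force: [-0.5, -0.9, 0.7]
gripper_width: 88.5
finger_force: 0.0
```

```bash
cat >> h.py <<'E'
from scipy.spatial.transform import Rotation as Ro
def plan(p,ztool,ang):
    "tool target: position, z axis, azimuth (deg) of tool x; prints increments"
    s=status.state(); R=s['orientation']; z=np.array(ztool,float); z/=np.linalg.norm(z)
    x=np.array([np.cos(np.radians(ang)),np.sin(np.radians(ang)),0]); x-=z*(x@z); x/=np.linalg.norm(x)
    T=np.c_[x,np.cross(z,x),z]
    print('t',round(s['time'],2),'tcp',s['tcp_pos'].round(1),'joints',s['joints'].round(2),'F',s['force'].round(2),'w',round(s['gripper_width'],1))
    print('offset',(R.T@(np.array(p)-s['tcp_pos'])/300).round(4),'ang',(Ro.from_matrix(R.T@T).as_rotvec()/(2*np.pi)).round(4))
E
python3 -c "
from h import *
plan([477,-166.5,320],[0,0,-1],156)"
```

```text
t 1.1 tcp [ 312.2 -397.6  401.7] joints [ 1.11  0.21 -0.34  1.78  0.07  1.17  0.67] F [-0.52 -0.94  0.74] w 88.5
offset [0.81   0.4886 0.2731] ang [ 1.000e-04 -1.000e-04 -1.955e-01]
```

Request:
jog_arm([
  {"claw": 1, "offset": [0.81, 0.489, 0.1], "angular": [0, 0, -0.1955]},
  {"claw": 1, "offset": [0.81, 0.489, 0.1], "angular": [0, 0, -0.1955]},
  {"claw": 1, "offset": [0.81, 0.489, 0.1], "angular": [0, 0, -0.1955]},
  {"claw": 1, "offset": [0.81, 0.489, 0.1], "angular": [0, 0, -0.1955]},
  {"claw": 1, "offset": [0.81, 0.489, 0.2], "angular": [0, 0, -0.1955]},
  {"claw": 1, "offset": [0.81, 0.489, 0.273], "angular": [0, 0, -0.1955]},
  {"claw": 1, "offset": [0.81, 0.489, 0.273], "angular": [0, 0, -0.1955]},
  {"claw": 1, "offset": [0.81, 0.489, 0.273], "angular": [0, 0, -0.1955]},
])

```text
time: 2.1
tcp_pos: [477.6, -171.3, 319.3]
orientation: [[-0.908, 0.418, -0.001], [0.418, 0.908, 0.001], [0.001, 0.0, -1.0]]
force: [0.2, 0.4, 0.4]
gripper_width: 88.1
finger_force: 0.0
```

```bash
python3 -c "
from h import *
c=shot('side')
t=shot('top')
plan([477,-166.5,164],[0,0,-1],156)
im=np.zeros((600,800,3),np.uint8)
im[:600,:480]=cv2.resize(c['color'][80:230,310:430],(480,600),interpolation=cv2.INTER_CUBIC)
im[:480,480:]=cv2.resize(t['color'][190:310,350:430],(320,480),interpolation=cv2.INTER_CUBIC)
cv2.imwrite('pics/c2.png',im)
P=pts(t); hsv=cv2.cvtColor(t['color'],cv2.COLOR_BGR2HSV).astype(int)
print(pts(c)[150:153,374].round())
"
```

```text
t 2.2 tcp [ 477.8 -171.4  319.9] joints [ 0.81  0.35 -0.68  1.86  0.25  1.02  1.16] F [-0.92 -0.04  0.21] w 88.5
offset [0.0094 0.0138 0.5196] ang [-0.      0.     -0.0023]
[[ 481. -170.  144.]
 [ 477. -162.  147.]
 [ 478. -164.  142.]]
```

View pics/c2.png

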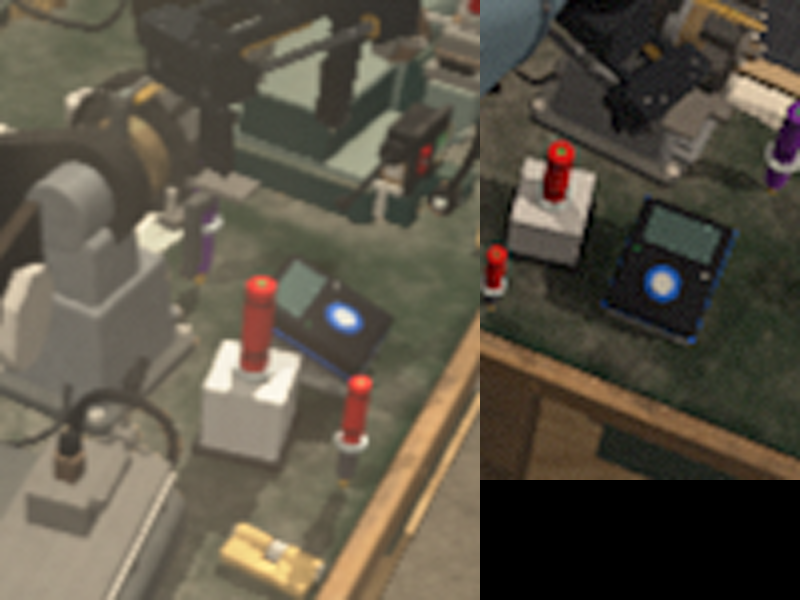

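The view is now clear in both cameras. In the top view the red butt is at about (370,227) and the blue contact at (395.5,261). In the side view the butt is at (375,151) and the contact at (396,159). I'll triangulate all three targets across both views.

```bash
cat >> h.py <<'E'
def tri(cs,px):
    A=np.zeros((3,3));b=np.zeros(3);L=[]
    for c,(u,v) in zip(cs,px):
        d=np.array(c['rotation'])@np.array([(u-c['cx'])/c['fx'],(v-c['cy'])/c['fy'],1]);d/=np.linalg.norm(d);M=np.eye(3)-np.outer(d,d);o=np.array(c['origin']);A+=M;b+=M@o;L.append((M,o))
    p=np.linalg.solve(A,b); return p,[np.linalg.norm(M@(p-o)).round(1) for M,o in L]
def blob(c,u,v,r,kind):
    hsv=cv2.cvtColor(c['color'],cv2.COLOR_BGR2HSV).astype(int);H,S,V=hsv[...,0],hsv[...,1],hsv[...,2]
    U,W=np.meshgrid(range(640),range(400))
    m={'red':((H<8)|(H>172))&(S>140)&(V>60),'blue':((H>95)&(H<130)&(S>90)&(V>60))|((S<90)&(V>120)),'orange':((H<22)&(S>130)&(V>120))|((S<90)&(V>150))}[kind]
    m=m&(np.hypot(U-u,W-v)<r); k,l,st,ce=cv2.connectedComponentsWithStats(m.astype(np.uint8)); i=1+st[1:,4].argmax()
    w,h=np.nonzero(l==i); e=cv2.fitEllipse(cv2.convexHull(np.c_[h,w].astype(np.float32))); return st[i],ce[i].round(1),np.round(e[0],1),np.round(e[1],1)
E
python3 - <<'E'
from h import *
s=shot('side');t=shot('top')
bs=blob(s,396,159,8,'blue');bt=blob(t,395.5,261,7,'blue');print(bs,bt)
for i in(1,2): print('blue',tri([s,t],[bs[i],bt[i]]))
print('z51',ray(s,*bs[2],51),ray(t,*bt[2],51))
os_=blob(s,252.4,313.9,10,'orange');ot=blob(t,234,176.5,7,'orange');print(os_,ot)
for i in(1,2): print('or',tri([s,t],[os_[i],ot[i]]))
print('z51',ray(s,*os_[2],51),ray(t,*ot[2],51))
# grip axis: row-wise centre of red mask
for n,c,u,v in(('s',s,374,160),('t',t,369.5,233)):
    b=blob(c,u,v,16,'red');print(n,b)
    hsv=cv2.cvtColor(c['color'],cv2.COLOR_BGR2HSV).astype(int);m=((hsv[...,0]<8)|(hsv[...,0]>172))&(hsv[...,1]>120)
    for r in range(b[0][1],b[0][1]+b[0][3],3):
        x=np.nonzero(m[r,b[0][0]-1:b[0][0]+b[0][2]+1])[0]+b[0][0]-1; print(r,x.mean(),len(x),end='; ')
    print()
E
```

```text
(array([391, 156,  10,   8,  52], dtype=int32), array([395.5, 159.1]), array([395.5, 159.2]), array([6.4, 9.7])) (array([391, 256,  10,  10,  75], dtype=int32), array([395.1, 260.4]), array([395.2, 260.4]), array([9.3, 9.4]))
blue (array([ 445.15148828, -280.9443101 ,   49.68287927]), [np.float64(0.9), np.float64(0.9)])
blue (array([ 445.33709695, -281.21687753,   49.17951248]), [np.float64(0.7), np.float64(0.7)])
z51 [ 445.41427718 -279.31239852   51.        ] [ 443.65845521 -281.2520702    51.        ]
(array([245, 306,  15,  16, 168], dtype=int32), array([252. , 313.3]), array([252. , 313.4]), array([14.7, 15. ])) (array([230, 173,   8,   8,  53], dtype=int32), array([233.5, 176.5]), array([233.5, 176.5]), array([7.5, 8.6]))
or (array([519.16739217, 375.44484558,  50.61604881]), [np.float64(0.8), np.float64(0.8)])
or (array([519.20429616, 375.53428607,  50.39924209]), [np.float64(0.7), np.float64(0.7)])
z51 [519.71166863 375.59547652  51.        ] [518.07021918 375.15767989  51.        ]
s (array([371, 149,   8,  19, 102], dtype=int32), array([374. , 158.2]), array([374.3, 157.1]), array([ 6.9, 22.7]))
149 375.0 5; 152 374.5 8; 155 374.5 6; 158 374.0 7; 161 374.0 7; 164 374.0 7; 167 373.0 5; 
t (array([366, 225,   8,  16,  77], dtype=int32), array([369.1, 232.1]), array([369.1, 231.7]), array([ 7. , 16.8]))
225 370.0 5; 228 370.0 4; 231 369.5 6; 234 368.5 6; 237 368.5 6; 240 368.0 1;
```

```bash
python3 - <<'E'
from h import *
s=shot('side');t=shot('top')
print(tri([s,t],[(374.8,150.8),(370,227.3)]), ray(s,374.8,150.8,146),ray(t,370,227.3,146))
# grip mid: mask bbox middle ~ axis; z 108ish
print(tri([s,t],[(374,158.4),(369.2,232.3)]))
plan([477,-166.5,164],[0,0,-1],156)
E
```

```text
(array([ 477.3086853 , -169.90294884,  142.47326976]), [np.float64(0.5), np.float64(0.5)]) [ 476.22490429 -165.62967686  146.        ] [ 474.78631347 -170.33696947  146.        ]
(array([ 476.26819634, -170.85367364,  113.69398641]), [np.float64(2.3), np.float64(2.3)])
t 2.4 tcp [ 477.9 -171.4  320.1] joints [ 0.81  0.35 -0.68  1.86  0.25  1.02  1.16] F [-0.81 -0.25  0.52] w 88.4
offset [0.0098 0.0137 0.5202] ang [-0.      0.0001 -0.0021]
```

Request:
jog_arm([
  {"claw": 1, "offset": [0.006, 0.006, 0.1], "angular": [0, 0, 0]},
  {"claw": 1, "offset": [0.006, 0.006, 0.22], "angular": [0, 0, 0]},
  {"claw": 1, "offset": [0.006, 0.006, 0.34], "angular": [0, 0, 0]},
  {"claw": 1, "offset": [0.006, 0.006, 0.44], "angular": [0, 0, 0]},
  {"claw": 1, "offset": [0.006, 0.006, 0.49], "angular": [0, 0, 0]},
  {"claw": 1, "offset": [0.006, 0.006, 0.52], "angular": [0, 0, 0]},
  {"claw": 1, "offset": [0.006, 0.006, 0.52], "angular": [0, 0, 0]},
  {"claw": 1, "offset": [0.006, 0.006, 0.52], "angular": [0, 0, 0]},
])

```text
time: 3.4
tcp_pos: [477.5, -169.1, 164.7]
orientation: [[-0.909, 0.418, 0.001], [0.418, 0.909, -0.001], [-0.002, 0.0, -1.0]]
force: [0.2, 1.0, 0.7]
gripper_width: 88.4
finger_force: 0.0
```

Request:
jog_arm([
  {"claw": 0, "offset": [0, 0, 0], "angular": [0, 0, 0]},
  {"claw": 0, "offset": [0, 0, 0], "angular": [0, 0, 0]},
  {"claw": 0, "offset": [0, 0, 0], "angular": [0, 0, 0]},
  {"claw": 0, "offset": [0, 0, 0], "angular": [0, 0, 0]},
  {"claw": 0, "offset": [0, 0, 0], "angular": [0, 0, 0]},
  {"claw": 0, "offset": [0, 0, 0], "angular": [0, 0, 0]},
  {"claw": 0, "offset": [0, 0, 0], "angular": [0, 0, 0]},
  {"claw": 0, "offset": [0, 0, 0], "angular": [0, 0, 0]},
])

```text
time: 4.4
tcp_pos: [476.9, -168.9, 163.7]
orientation: [[-0.909, 0.418, -0.0], [0.418, 0.909, 0.0], [0.0, -0.0, -1.0]]
force: [-0.5, 0.4, -1.2]
gripper_width: 21.3
finger_force: 30.0
```

Request:
jog_arm([
  {"claw": 0, "offset": [0, 0, -0.06], "angular": [0, 0, 0]},
  {"claw": 0, "offset": [0, 0, -0.14], "angular": [0, 0, 0]},
  {"claw": 0, "offset": [0, 0, -0.22], "angular": [0, 0, 0]},
  {"claw": 0, "offset": [0, 0, -0.3], "angular": [0, 0, 0]},
  {"claw": 0, "offset": [0, 0, -0.36], "angular": [0, 0, 0]},
  {"claw": 0, "offset": [0, 0, -0.4], "angular": [0, 0, 0]},
  {"claw": 0, "offset": [0, 0, -0.4], "angular": [0, 0, 0]},
])

```text
time: 5.28
tcp_pos: [477.2, -169.0, 284.5]
orientation: [[-0.909, 0.418, 0.001], [0.418, 0.909, -0.001], [-0.001, -0.0, -1.0]]
force: [0.3, -0.1, -0.8]
gripper_width: 21.2
finger_force: 30.0
```

```bash
python3 - <<'E'
from h import *
s=shot('side');t=shot('top')
im=np.hstack([cv2.resize(s['color'][60:210,330:430],(400,600),interpolation=cv2.INTER_CUBIC),cv2.resize(t['color'][180:330,320:420],(400,600),interpolation=cv2.INTER_CUBIC)])
cv2.imwrite('pics/c3.png',im)
n=np.array([-.3417,.015,.9397]); plan(np.array([445,-280.5,50.5])+n*190,-n,156)
E
```

```text
t 5.38 tcp [ 476.6 -168.9  283.3] joints [ 0.79  0.39 -0.67  1.9   0.3   0.94  1.12] F [ 0.41 -0.32 -0.55] w 21.4
offset [ 0.1407 -0.4637  0.181 ] ang [-0.0212 -0.0515  0.0015]
```

View pics/c3.png

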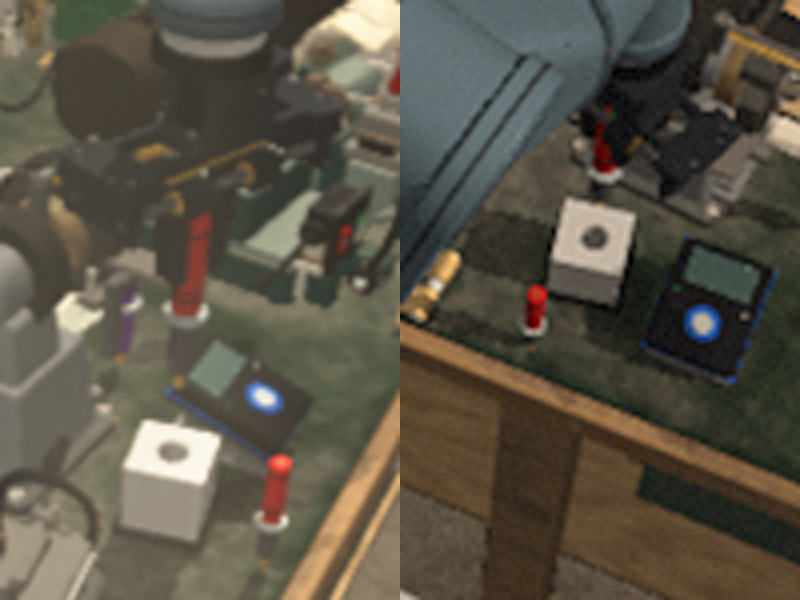

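The wand is clear of the stand and hangs straight from the fingers. Its tip is at about side (374.5,155.8) and top (369.5,230.5). Now I'll move above the blue contact.

Request:
jog_arm([
  {"claw": 0, "offset": [0.05, -0.16, 0], "angular": [0, 0, 0]},
  {"claw": 0, "offset": [0.1, -0.32, 0], "angular": [0, -0.01, 0]},
  {"claw": 0, "offset": [0.14, -0.45, 0], "angular": [-0.01, -0.03, 0]},
  {"claw": 0, "offset": [0.14, -0.464, 0.05], "angular": [-0.021, -0.0515, 0.0015]},
  {"claw": 0, "offset": [0.14, -0.464, 0.11], "angular": [-0.021, -0.0515, 0.0015]},
  {"claw": 0, "offset": [0.14, -0.464, 0.16], "angular": [-0.021, -0.0515, 0.0015]},
  {"claw": 0, "offset": [0.14, -0.464, 0.18], "angular": [-0.021, -0.0515, 0.0015]},
  {"claw": 0, "offset": [0.14, -0.464, 0.18], "angular": [-0.021, -0.0515, 0.0015]},
])

```text
time: 6.38
tcp_pos: [380.6, -277.4, 229.3]
orientation: [[-0.849, 0.403, 0.341], [0.423, 0.906, -0.015], [-0.315, 0.132, -0.94]]
force: [1.2, 0.2, -0.6]
gripper_width: 21.3
finger_force: 30.0
```

```bash
python3 - <<'E'
from h import *
s=shot('side');t=shot('top')
print('tip lifted',tri([s,t],[(374.5,155.8),(369.5,230.5)]))
im=np.hstack([cv2.resize(s['color'][90:180,350:425],(480,576),interpolation=cv2.INTER_CUBIC),cv2.resize(t['color'][210:300,365:415],(320,576),interpolation=cv2.INTER_CUBIC)])
cv2.imwrite('pics/c4.png',im)
n=np.array([-.3417,.015,.9397]); plan(np.array([445,-280.5,50.5])+n*165,-n,156)
R=status.state();print('tip est',R['tcp_pos']+R['orientation'][:,2]*159.7,R['orientation'][:,2])
E
```

```text
tip lifted (array([ 476.28663911, -170.53887895,  124.08335492]), [np.float64(1.3), np.float64(1.3)])
t 6.47 tcp [ 381.  -277.8  230.1] joints [ 1.25  0.34 -0.69  2.21  0.08  0.37  1.68] F [ 1.   -0.23 -0.56] w 21.3
offset [ 0.004  -0.0012  0.0856] ang [-0.0002  0.0002  0.0002]
tip est [ 435.66757858 -280.41787778   80.06216006] [ 0.34224831 -0.01652673 -0.93946419]
```

View pics/c4.png

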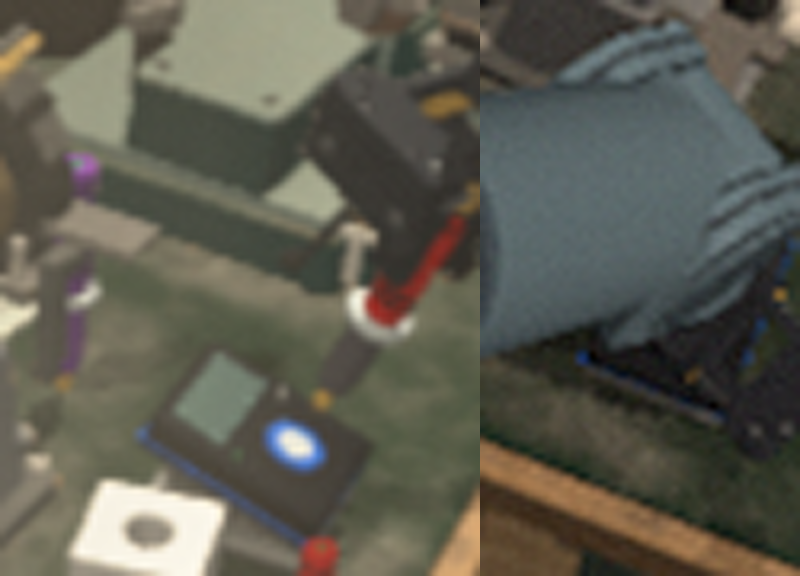

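The side view shows the tip at (400.3,152.5), about 30 mm out from the blue contact at (395.5,159), and the wand looks square to the face. Next I'll close in to just short of contact and check the alignment.

Request:
jog_arm([
  {"claw": 0, "offset": [0.004, 0, 0.04], "angular": [0, 0, 0]},
  {"claw": 0, "offset": [0.004, 0, 0.07], "angular": [0, 0, 0]},
  {"claw": 0, "offset": [0.004, 0, 0.08], "angular": [0, 0, 0]},
  {"claw": 0, "offset": [0.004, 0, 0.08], "angular": [0, 0, 0]},
])

```text
time: 6.98
tcp_pos: [388.0, -277.5, 206.6]
orientation: [[-0.849, 0.403, 0.342], [0.423, 0.906, -0.016], [-0.316, 0.131, -0.94]]
force: [0.3, -0.2, -0.8]
gripper_width: 21.3
finger_force: 30.0
```

```bash
cat >> h.py <<'E'
def proj(c,p):
    q=np.array(c['rotation']).T@(np.array(p)-np.array(c['origin'])); return np.round([c['cx']+c['fx']*q[0]/q[2],c['cy']+c['fy']*q[1]/q[2]],1)
E
python3 - <<'E'
from h import *
s=shot('side')
print('pred prev',proj(s,[435.7,-280.4,80.]),'seen 400.3,152.5')
R=status.state();tip=R['tcp_pos']+R['orientation'][:,2]*159.7;print('tip',tip,proj(s,tip),'spot',proj(s,[445,-280.5,50.5]))
cv2.imwrite('pics/c5.png',cv2.resize(s['color'][135:175,375:425],(750,600),interpolation=cv2.INTER_CUBIC))
n=np.array([-.3417,.015,.9397]); plan(np.array([445,-280.5,50.5])+n*153.7,-n,156)
E
```

```text
pred prev [399.7 152.5] seen 400.3,152.5
tip [ 442.56217559 -280.21711865   56.75158429] [396.7 157.9] spot [395.7 159.2]
t 7.03 tcp [ 388.  -277.6  206.8] joints [ 1.18  0.39 -0.63  2.22  0.13  0.31  1.63] F [-0.67  0.62 -0.57] w 21.0
offset [-0.0011 -0.0009  0.0424] ang [-0.0002  0.0001  0.0001]
```

View pics/c5.png

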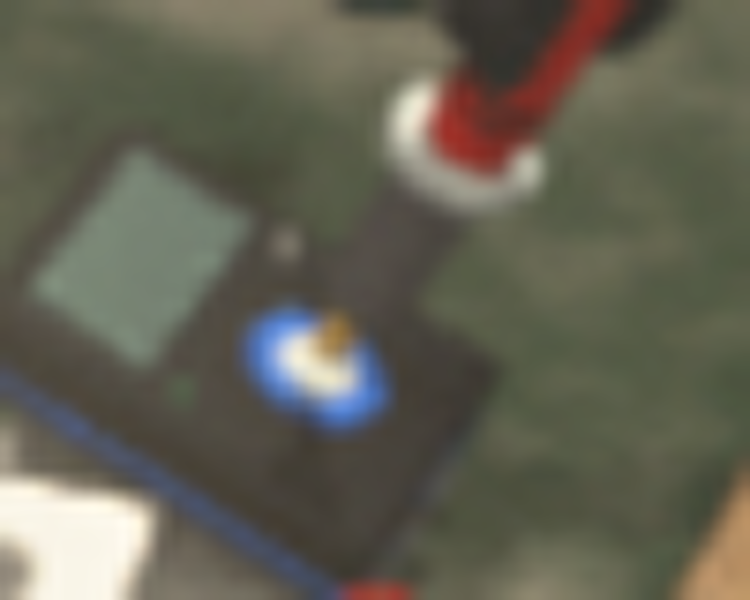

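The brass tip (397,158) sits over the middle of the blue contact, about 6 mm out. I'll press in now.

Request:
jog_arm([
  {"claw": 0, "offset": [-0.001, -0.001, 0.01], "angular": [0, 0, 0]},
  {"claw": 0, "offset": [-0.001, -0.001, 0.018], "angular": [0, 0, 0]},
  {"claw": 0, "offset": [-0.001, -0.001, 0.025], "angular": [0, 0, 0]},
  {"claw": 0, "offset": [-0.001, -0.001, 0.032], "angular": [0, 0, 0]},
  {"claw": 0, "offset": [-0.001, -0.001, 0.037], "angular": [0, 0, 0]},
  {"claw": 0, "offset": [-0.001, -0.001, 0.042], "angular": [0, 0, 0]},
  {"claw": 0, "offset": [-0.001, -0.001, 0.042], "angular": [0, 0, 0]},
  {"claw": 0, "offset": [-0.001, -0.001, 0.042], "angular": [0, 0, 0]},
])

```text
time: 8.02
tcp_pos: [392.3, -278.5, 195.2]
orientation: [[-0.849, 0.403, 0.342], [0.423, 0.906, -0.017], [-0.317, 0.131, -0.94]]
force: [-1.4, -0.6, 2.3]
gripper_width: 21.1
finger_force: 30.0
```

```bash
python3 - <<'E'
from h import *
F=[]
for i in range(6):
    s=shot('side'); F.append(status.state()['force'])
print(np.mean(F,0),np.std(F,0))
n=np.array([-.3417,.015,.9397]);print('axial',np.mean(F,0)@n); plan(np.array([445,-280.5,50.5])+n*153.7,-n,156)
cv2.imwrite('pics/c6.png',cv2.resize(s['color'][135:175,375:425],(750,600),interpolation=cv2.INTER_CUBIC))
E
```

```text
[-1.51605412 -0.72629685  2.48135188] [0.31103373 0.32564641 0.61168035]
axial 2.8388676026543957
t 8.32 tcp [ 392.3 -278.4  195.1] joints [ 1.14  0.41 -0.6   2.21  0.15  0.28  1.61] F [-1.48 -0.66  2.33] w 21.5
offset [0.0001 0.0008 0.0008] ang [-0.0002  0.0002  0.0001]
```

View pics/c6.png

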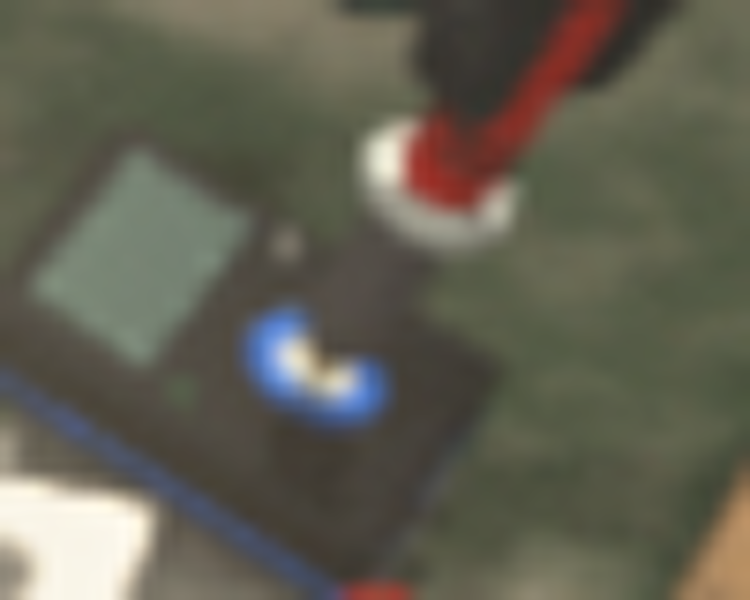

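The tip is centred on the blue contact. The net push is about 3.4 N, so it is roughly half-way in. I'll hold it there, then withdraw along the axis.

Request:
jog_arm([
  {"claw": 0, "offset": [0, 0, 0], "angular": [0, 0, 0]},
  {"claw": 0, "offset": [0, 0, 0], "angular": [0, 0, 0]},
  {"claw": 0, "offset": [0, 0, 0], "angular": [0, 0, 0]},
  {"claw": 0, "offset": [0, 0, 0], "angular": [0, 0, 0]},
  {"claw": 0, "offset": [0, 0, 0], "angular": [0, 0, 0]},
  {"claw": 0, "offset": [0, 0, 0], "angular": [0, 0, 0]},
  {"claw": 0, "offset": [0, 0, 0], "angular": [0, 0, 0]},
  {"claw": 0, "offset": [0, 0, 0], "angular": [0, 0, 0]},
])

```text
time: 9.32
tcp_pos: [392.3, -278.4, 195.1]
orientation: [[-0.849, 0.403, 0.342], [0.424, 0.906, -0.017], [-0.316, 0.131, -0.94]]
force: [-2.1, -0.8, 2.2]
gripper_width: 21.0
finger_force: 30.0
```

Request:
jog_arm([
  {"claw": 0, "offset": [0, 0, -0.03], "angular": [0, 0, 0]},
  {"claw": 0, "offset": [0, 0, -0.1], "angular": [0, 0, 0]},
  {"claw": 0, "offset": [0, 0, -0.2], "angular": [0.01, 0.02, 0]},
  {"claw": 0, "offset": [0.05, 0, -0.35], "angular": [0.021, 0.05, 0]},
  {"claw": 0, "offset": [0.1, 0, -0.5], "angular": [0.021, 0.05, 0]},
  {"claw": 0, "offset": [0.1, 0, -0.65], "angular": [0.021, 0.05, 0]},
  {"claw": 0, "offset": [0.1, 0, -0.75], "angular": [0.021, 0.05, 0]},
  {"claw": 0, "offset": [0.1, 0, -0.75], "angular": [0.021, 0.05, 0]},
])

```text
time: 10.32
tcp_pos: [289.9, -261.9, 398.6]
orientation: [[-0.904, 0.427, 0.01], [0.427, 0.904, -0.005], [-0.011, -0.0, -1.0]]
force: [-0.5, -0.2, -1.7]
gripper_width: 21.6
finger_force: 30.0
```

```bash
python3 - <<'E'
from h import *
n=np.array([-.3417,.0265,.9397]); O=np.array([519,375.5,50.5])
plan([420,-150,430],[0,0,-1],156); plan([420,376,430],[0,0,-1],156); plan(O+n*200,-n,156)
print(O+n*200)
E
```

```text
t 10.32 tcp [ 289.9 -261.9  398.6] joints [ 1.23 -0.01 -0.6   2.02 -0.01  1.12  1.77] F [-0.46 -0.17 -1.67] w 21.6
offset [-0.2342  0.5224 -0.1022] ang [-0.0001  0.0018 -0.0036]
t 10.32 tcp [ 289.9 -261.9  398.6] joints [ 1.23 -0.01 -0.6   2.02 -0.01  1.12  1.77] F [-0.46 -0.17 -1.67] w 21.6
offset [ 0.5145  2.1079 -0.1114] ang [-0.0001  0.0018 -0.0036]
t 10.32 tcp [ 289.9 -261.9  398.6] joints [ 1.23 -0.01 -0.6   2.02 -0.01  1.12  1.77] F [-0.46 -0.17 -1.67] w 21.6
offset [0.4362 2.1662 0.5281] ang [-0.0198 -0.0502 -0.0002]
[450.66 380.8  238.44]
```

Request:
jog_arm([
  {"claw": 0, "offset": [-0.1, 0.15, -0.05], "angular": [0, 0, 0]},
  {"claw": 0, "offset": [-0.15, 0.32, -0.07], "angular": [0, 0, 0]},
  {"claw": 0, "offset": [-0.19, 0.5, -0.07], "angular": [0, 0, 0]},
  {"claw": 0, "offset": [-0.19, 0.687, -0.07], "angular": [0, 0, 0]},
  {"claw": 0, "offset": [-0.11, 0.85, -0.07], "angular": [0, 0, 0]},
  {"claw": 0, "offset": [-0.04, 1.0, -0.07], "angular": [0, 0, 0]},
  {"claw": 0, "offset": [-0.04, 1.0, -0.07], "angular": [0, 0, 0]},
])

```text
time: 11.2
tcp_pos: [427.6, 8.7, 417.7]
orientation: [[-0.908, 0.419, 0.007], [0.419, 0.908, -0.001], [-0.007, 0.002, -1.0]]
force: [0.4, -0.6, -1.0]
gripper_width: 21.2
finger_force: 30.0
```

Request:
jog_arm([
  {"claw": 0, "offset": [0.08, 0.17, 0], "angular": [0, 0, 0]},
  {"claw": 0, "offset": [0.16, 0.34, 0], "angular": [0, 0, 0]},
  {"claw": 0, "offset": [0.24, 0.51, 0], "angular": [0, 0, 0]},
  {"claw": 0, "offset": [0.32, 0.68, 0], "angular": [0, 0, 0]},
  {"claw": 0, "offset": [0.4, 0.85, 0], "angular": [0, 0, 0]},
  {"claw": 0, "offset": [0.43, 0.92, 0], "angular": [0, 0, 0]},
  {"claw": 0, "offset": [0.43, 0.92, 0], "angular": [0, 0, 0]},
])

```text
time: 12.08
tcp_pos: [428.9, 310.0, 416.5]
orientation: [[-0.906, 0.424, 0.006], [0.424, 0.906, -0.002], [-0.006, 0.001, -1.0]]
force: [0.2, -0.2, -1.1]
gripper_width: 21.1
finger_force: 30.0
```

```bash
python3 - <<'E'
from h import *
n=np.array([-.3417,.0265,.9397]); O=np.array([519,375.5,50.5])
plan(O+n*200,-n,156)
E
```

```text
t 12.07 tcp [428.9 310.  416.5] joints [ 0.09  0.39 -1.04  1.68  0.35  1.28  0.11] F [ 0.24 -0.23 -1.14] w 21.1
offset [0.0377 0.2442 0.5936] ang [-0.0196 -0.0511  0.0003]
```

Request:
jog_arm([
  {"claw": 0, "offset": [0.038, 0.12, 0], "angular": [0, 0, 0]},
  {"claw": 0, "offset": [0.038, 0.244, 0.05], "angular": [-0.005, -0.02, 0]},
  {"claw": 0, "offset": [0.038, 0.244, 0.2], "angular": [-0.0196, -0.04, 0]},
  {"claw": 0, "offset": [0.038, 0.244, 0.35], "angular": [-0.0196, -0.051, 0]},
  {"claw": 0, "offset": [0.038, 0.244, 0.48], "angular": [-0.0196, -0.051, 0]},
  {"claw": 0, "offset": [0.038, 0.244, 0.56], "angular": [-0.0196, -0.051, 0]},
  {"claw": 0, "offset": [0.038, 0.244, 0.594], "angular": [-0.0196, -0.051, 0]},
  {"claw": 0, "offset": [0.038, 0.244, 0.594], "angular": [-0.0196, -0.051, 0]},
])

```text
time: 13.08
tcp_pos: [452.4, 378.5, 239.3]
orientation: [[-0.847, 0.406, 0.343], [0.422, 0.906, -0.028], [-0.322, 0.121, -0.939]]
force: [-0.7, 0.2, -1.3]
gripper_width: 21.0
finger_force: 30.0
```

```bash
python3 - <<'E'
from h import *
n=np.array([-.3417,.0265,.9397]); O=np.array([519,375.5,50.5])
plan(O+n*166,-n,156)
print(status.state()['orientation'][:,2])
E
```

```text
t 13.07 tcp [452.4 378.5 239.3] joints [-0.31  0.56 -0.77  1.89  0.95  0.89 -0.49] F [-0.74  0.23 -1.33] w 21.0
offset [0.0095 0.0043 0.1139] ang [-0.0002  0.0003 -0.0003]
[ 0.34301516 -0.02843999 -0.93889923]
```

Request:
jog_arm([
  {"claw": 0, "offset": [0.0095, 0.004, 0.04], "angular": [0, 0, 0]},
  {"claw": 0, "offset": [0.0095, 0.004, 0.08], "angular": [0, 0, 0]},
  {"claw": 0, "offset": [0.0095, 0.004, 0.105], "angular": [0, 0, 0]},
  {"claw": 0, "offset": [0.0095, 0.004, 0.114], "angular": [0, 0, 0]},
  {"claw": 0, "offset": [0.0095, 0.004, 0.114], "angular": [0, 0, 0]},
])

```text
time: 13.7
tcp_pos: [461.8, 381.1, 206.7]
orientation: [[-0.848, 0.405, 0.344], [0.422, 0.906, -0.027], [-0.322, 0.122, -0.939]]
force: [-0.5, 0.2, -1.0]
gripper_width: 21.5
finger_force: 30.0
```

```bash
python3 - <<'E'
from h import *
s=shot('side');t=shot('top')
R=status.state();tip=R['tcp_pos']+R['orientation'][:,2]*159.7;print('tip',tip,proj(s,tip),proj(t,tip),'spot',proj(s,[519,375.5,50.5]),proj(t,[519,375.5,50.5]))
n=np.array([-.3417,.0265,.9397]); O=np.array([519,375.5,50.5]); plan(O+n*153.7,-n,156)
im=np.hstack([cv2.resize(s['color'][265:345,205:285],(400,400),interpolation=cv2.INTER_CUBIC),cv2.resize(t['color'][157:197,213:253],(400,400),interpolation=cv2.INTER_CUBIC)])
cv2.imwrite('pics/c7.png',im)
E
```

```text
tip [516.70061793 377.00742812  57.19326971] [252.3 313. ] [232.6 175.7] spot [252.3 313.6] [233.6 176.4]
t 13.8 tcp [461.8 381.3 207.1] joints [-0.34  0.62 -0.73  1.89  1.02  0.85 -0.54] F [ 0.02  0.64 -1.32] w 21.3
offset [-0.0026 -0.0037  0.0436] ang [ 0.0002  0.0004 -0.0002]
```

View pics/c7.png

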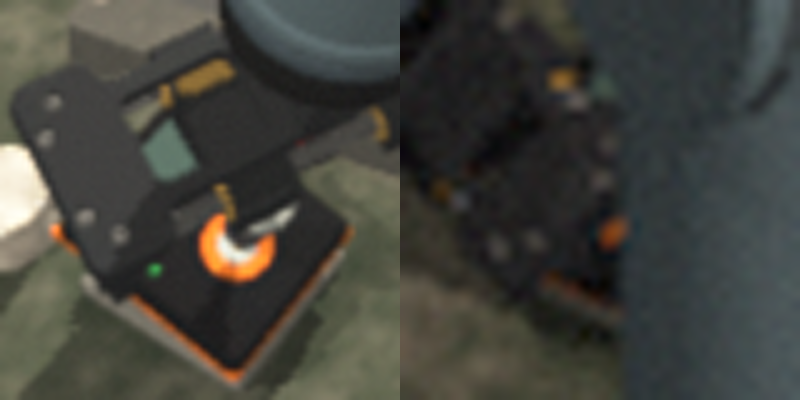

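The side view shows the nose end at about (252,313), over the orange contact. The tip is hidden behind the nose, but the projection agrees. I'll press gently.

Request:
jog_arm([
  {"claw": 0, "offset": [-0.0026, -0.004, 0.01], "angular": [0, 0, 0]},
  {"claw": 0, "offset": [-0.0026, -0.004, 0.018], "angular": [0, 0, 0]},
  {"claw": 0, "offset": [-0.0026, -0.004, 0.025], "angular": [0, 0, 0]},
  {"claw": 0, "offset": [-0.0026, -0.004, 0.032], "angular": [0, 0, 0]},
  {"claw": 0, "offset": [-0.0026, -0.004, 0.037], "angular": [0, 0, 0]},
  {"claw": 0, "offset": [-0.0026, -0.004, 0.042], "angular": [0, 0, 0]},
  {"claw": 0, "offset": [-0.0026, -0.004, 0.042], "angular": [0, 0, 0]},
  {"claw": 0, "offset": [-0.0026, -0.004, 0.042], "angular": [0, 0, 0]},
])

```text
time: 14.8
tcp_pos: [466.3, 379.2, 195.2]
orientation: [[-0.847, 0.405, 0.344], [0.422, 0.906, -0.027], [-0.323, 0.122, -0.939]]
force: [-1.2, -0.4, 2.5]
gripper_width: 21.2
finger_force: 30.0
```

```bash
python3 - <<'E'
from h import *
F=[]
for i in range(8):
    s=shot('side'); F.append(status.state()['force'])
F=np.mean(F,0); n=np.array([-.3417,.0265,.9397]); O=np.array([519,375.5,50.5]); print(F,'axial',F@n,'+bias ~',F@n+.9)
R=status.state(); print('unpressed tip - spot (axial, lateral)',(R['tcp_pos']+R['orientation'][:,2]*159.7-O)@n, R['orientation'][:,2]); plan(O+n*153.7,-n,156)
cv2.imwrite('pics/c8.png',cv2.resize(s['color'][285:335,222:282],(720,600),interpolation=cv2.INTER_CUBIC))
E
```

```text
[-1.17514664 -1.25047829  2.67108697] axial 2.8784303543076457 +bias ~ 3.7784303543076456
unpressed tip - spot (axial, lateral) -5.75268903852377 [ 0.34375189 -0.02700179 -0.93867222]
t 15.2 tcp [466.3 379.3 195.1] joints [-0.34  0.64 -0.72  1.89  1.04  0.83 -0.56] F [-1.23 -1.71  2.71] w 21.2
offset [0.0001 0.0011 0.0007] ang [ 0.0001  0.0004 -0.0002]
```

View pics/c8.png

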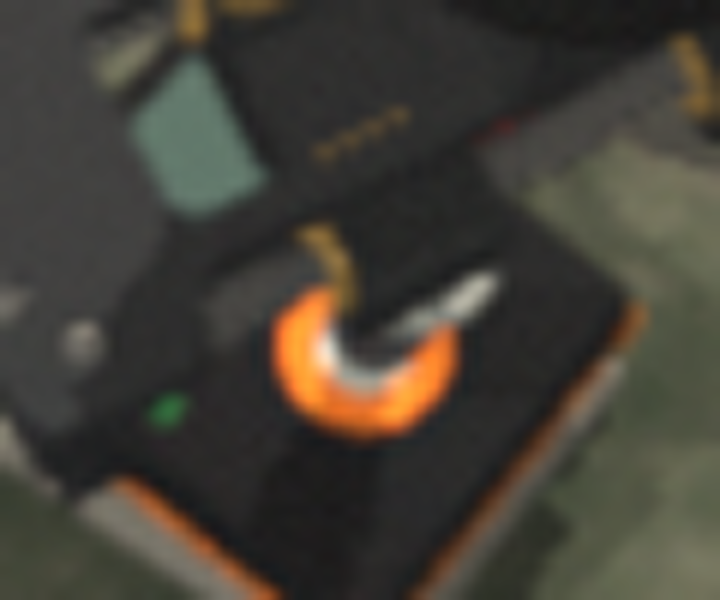

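```bash
python3 - <<'E'
from h import *
s=shot('side');R=status.state();o=R['orientation'];z=o[:,2]
f=lambda p:((proj(s,p)-[222,285])*12+6).round()
base=R['tcp_pos']+z*159.7
print('spot',f([519,375.5,50.5]),'ring fit',(np.array([252,313.4])-[222,285])*12+6)
for d,r in((14,10),(60,16)):
    c=base-z*d; a=[f(c+r*(np.cos(k)*o[:,0]+np.sin(k)*o[:,1])) for k in np.arange(0,6.3,.2)]
    print(d,f(c),np.min(a,0),np.max(a,0))
E
```

```text
spot [370. 349.] ring fit [366.  346.8]
14 [376. 332.] [318. 276.] [433. 389.]
60 [409. 246.] [313. 155.] [504. 341.]
```

The outline agrees with the projection to within about 2–3 mm. The push is about 3–4 N and the tip is about half-way in, so I'm handing in.

```bash
python3 -c "
from h import *
print(hand_in())"
```

```text
the job is handed in; nothing more can be done
None
```

I handed the job in: the red wand picked up the code with about 1.5 s pressed on the blue reader, and it is now held pressed on the orange reader at about 3–4 N with the tip roughly half-way in; the result of the judging was not shown.

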